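# Hang a second printing block on an occupied hook

## Robot

A 6-joint arm with a two-finger parallel gripper is mounted at the origin on the work surface. World frame = base frame: x ahead of the robot, y to its left, z up, the work surface at z = 0. Lengths are in m, angles in rad, forces in N, time in s.
With the tool pointing down it reaches from about 0.25 to 0.8 m from the base axis. Payload 3.9 kg.
Tool frame: the origin (TCP) lies on the mounting face of the last link; the fingertips stand 173 mm ahead of it and the grasp point (between the pads) lies 155 mm ahead of it (env.hold_point_z is the distance from the TCP to the grasp point, in m); z points along the fingers, y is the direction in which the jaws open and shut (so a half turn about z gives the same grasp; the last joint's range is limited). The gripper opens to 85 mm and grips with 20 to 120 N. Pads are 22 mm wide; open, the fingers measure 114 mm over their backs; the gripper's body (76 mm by 85 mm) begins 54 mm behind the grasp point. The pads swing forward as they close: fully open they stand 13 mm farther back than shut.
Start: joints at [-1.296, 0.26, -0.138, 1.173, 0, 1.571], TCP at [0.142, -0.505, 0.405] pointing down, gripper open.
Joint ranges: [-2.78, 2.78], [-0.83, 1.72], [-1.28, 1.37], [-1.9, 2.12], [-1.57, 1.48], [-3.14, 3.14]. Speed limits (rad/s): [2.57, 2.57, 3.14, 3.14, 3.14, 3.14].

## Interface

Orientations are given as a unit quaternion [w, x, y, z].
In Python, from plant import sensors, imaging, env gives the robot as it stands. The module is installed in compiled form; this text tells all that it offers.
- The arm moves only by the shell command python3 -m creep 'ROWS' [OPENING] [FORCE]. ROWS is text: rows parted by semicolons, each of 4 numbers parted by spaces: the shift along the tool's x, y, z in mm, then the turn about the tool's z in degrees. In form: x y z turn; .... A call has 1 to 8 rows; each row shifts and turns the pose as measured when the row begins, along the tool's axes as they then stand; what a row does not reach is not made up. A row lasts 1/8 s, in which the tool goes at most 62.5 mm and 10.7 degrees, less where a joint would pass 70% of its speed; a pose out of reach is approached as far as the arm can. A call with a gripper value outside its range is refused whole. OPENING is the gripper command: -1 is shut, 1 is fully open, values between are in proportion, set as the call begins (- or left out, the last holds). The fingers move at their own pace and stop on an object; FORCE is the grip in N (left out, the last holds). Time passes only in rows, so rows that do not move let the fingers close. It gives the time, the measured TCP pose, the force and the opening at its end, in the units of the state.
- sensors.sense(): the state, without advancing time (a new reading comes with each control period).
- imaging.snapshot(name): name is "side" or "top" or "wrist"; returns a dict with "img" (384x512x3 uint8, red, green, blue), "range_z" (384x512 float32, m along the optical axis (not along the pixel's ray), 0 where there is no reading), "mtx" (3x3 intrinsics, pixels), "dist" ([k1, k2, p1, p2, k3] as OpenCV has them; the pictures are not rectified), "R" (3x3) and "t" (3): a world point X has camera coordinates R X + t. Camera axes: x right, y down, z forward; pixel columns grow to the right and rows downward; lengths in m; the calibration is good to about 2 mm. A picture is of the moment at which its call begins.
- env.finish_job(): hands the job in, once; it reports no verdict.
The state is a dict: "t": time; "qpos": joint angles; "joint_velocities": joint speeds; "effort": joint torques, N m; "tool_pos": TCP position; "orientation": TCP orientation; "ft_force": force on the tool from outside, world axes, zero at the start; "moment": the same for the moment, N m; "gripper_width": finger opening in m.
Only numpy, scipy, OpenCV 4.12 (cv2) and the standard library are available. Lean on these libraries where they do the work, as an engineer would, in place of code of your own. Each camera call takes 0.05 s, during which the arm holds its last target. There are 200 camera calls.

## Task

Hang the loose pale printing block with the red tab on the stand's hook, in front of the dark block already hanging there: pass its eye over the upturned tip, press the pair back along the arm until they bear against the rubber stop with a push of about 10 N held for half a second (never more than 20 N), then set it gently down on the arm and let go, so that both blocks hang still, side by side, behind the tip. Do not dislodge the dark block or disturb the tumbler, jar and brush.

Things in the scene. Friction and masses are not known exactly. Their poses are not given: they have to be found in the camera images.
- second_center (a point): Loose pale printing block, 151 mm tall, standing; this is its centre, 75.5 mm up. z is up; x runs through its eye; front and back alike. Wooden slab 30 (x) x 90 (y) x 60 (z) mm, on it an aluminium eye, on the eye's ridge a red grip tab. 0.25 to 0.31 kg.
- second_tab (a point): Centre of the pale block's red grip tab, a solid 34 (x) x 14 (y) x 46 (z) mm, upright on the eye's roof: grip it from above across y. The roof's outside ridge is 19 mm below this point: fingers must stay above that.
- second_eye (a point): Pale block's eye: this is the inside of its roof ridge, mid-depth, 26 mm below the tab's centre. Eye 34 mm deep (x), 45 mm wide outside; opening 35 mm wide (y), 42 mm high from slab to ridge; roof gabled, slopes 1 in 2. Hung on the bar, this point lies 5.6 mm above the bar's axis.
- first_eye (a point): Dark printing block already hanging on the arm by an eye of the same shape (34 mm deep, dark steel); slab 30 x 85 x 60 mm, no tab, 0.19 to 0.25 kg. This is the inside of its roof ridge, mid-depth; its top is 9.5 mm higher. Pushed, it slides on the bar against 1 to 4 N of friction.
- hook_bend (a point): On a fixed stand, a level round bar 10 mm thick; this point is on its axis where the tip bends up. +x runs along the bar to the post (123 mm on; post top 13 mm above the axis). The tip rises in -x: its end reaches 17 mm out and 19 mm above the axis, so carry the eye about 20 mm above where it will hang.
- post_top (a point): Centre of the top of the stand's wooden post, 135 mm in +x of the bend, 203 mm above the table. On the bar between the dark block and the post is a rigid, rubber-faced black stop collar, 52 mm across; its front is 80 to 106 mm in +x of the bend, differs each time and is not measured: feel for it.
- tumbler_center (a point): Bystander: steel tumbler 72 mm across, 90 mm high; this is its centre, 45 mm up.
- jar_center (a point): Bystander: green dye jar 68 mm across, 105 mm high; this is its centre.
- brush: Bystander: brush lying on the table, under 40 mm high; origin on its underside, length along x.

How it is judged:
By the outcome, as a careful person would: the job done as asked, in the order asked, and still so for the second after the job is handed in, with the robot touching nothing.
It also fails if it takes over 64 s, if anything falls off the work surface, if the arm or the gripper's body presses on something with over 40 N, if the wrist force passes 120 N, or if a joint passes its speed limit or range.

## Working session

There is one attempt and no reset: what is moved stays moved. The work goes in short steps, Python scripts to look and compute and a shell command to move; the robot and the scene stay as the last step left them, time stands still between calls to the robot, and variables do not carry over. Pictures are saved under pics/ and viewed, about 8 in all and at most 12, crops included, and the job is handed in when it is done.

```bash
mkdir -p pics; cat > h.py <<'E'
import numpy as np, cv2
from plant import sensors, imaging, env
def world(s,u,v,z=None):
    """pixels -> world points from depth"""
    u=np.atleast_1d(u).astype(float);v=np.atleast_1d(v).astype(float)
    d=s["range_z"][v.astype(int),u.astype(int)] if z is None else z
    p=cv2.undistortPoints(np.stack([u,v],1)[:,None],s["mtx"],s["dist"])[:,0]
    c=np.c_[p*np.reshape(d,(-1,1)),d*np.ones(len(u))]
    return (c-s["t"])@s["R"]
def save(s,n): cv2.imwrite("pics/"+n,s["img"][:,:,::-1])
E
python3 - <<'E'
from h import *
a=imaging.snapshot("side");b=imaging.snapshot("top")
for s,n in((a,"side"),(b,"top")):
    np.savez(n+"0.npz",**s); print(n,(-s["R"].T@s["t"]).round(3),s["R"][2].round(2))
cv2.imwrite("pics/a.png",cv2.resize(np.vstack([a["img"],b["img"]])[:,:,::-1],None,fx=.78,fy=.78))
print(sensors.sense())
E
```

```text
side [0.048 0.618 0.892] [ 0.49 -0.54 -0.68]
top [0.487 0.002 1.311] [ 0.07 -0.01 -1.  ]
{'t': 0.1, 'qpos': array([-1.29599111e+00,  2.60624193e-01, -1.39244701e-01,  1.17268485e+00,
        2.38585706e-07,  1.57079816e+00]), 'joint_velocities': array([-1.26693939e-03, -4.59914732e-06,  2.08382004e-03, -1.41573157e-03,
       -1.69027740e-03,  2.06879260e-04]), 'effort': array([ 4.30486934e-04, -4.06509268e+01,  2.54527473e+01,  1.01239167e-02,
       -5.87491604e-05,  1.55106972e-05]), 'tool_pos': array([ 0.14238154, -0.50500938,  0.40394303]), 'orientation': array([-8.70442944e-04,  9.90574847e-01,  1.36969708e-01, -1.20239914e-04]), 'ft_force': array([-0.35500604, -0.03449504, -0.08348888]), 'moment': array([-0.0111789 , -0.01924265,  0.01435015]), 'gripper_width': 0.0853605803608161}
```

View pics/a.png

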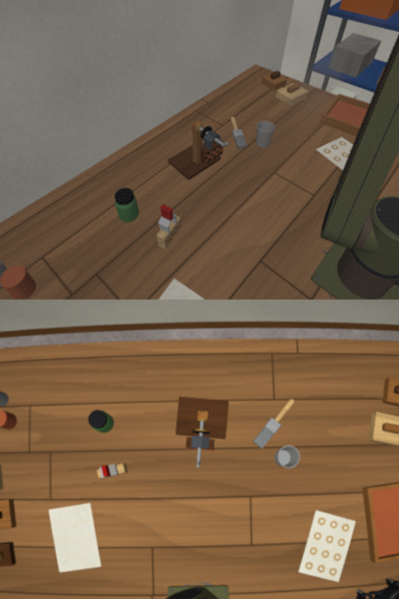

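The view shows the pale block at top-view pixel ≈(143,218) and the stand at ≈(259,167). The jar is at (129,156), with the tumbler and brush to the right of the stand. I'll enlarge both.

```bash
python3 - <<'E'
from h import *
b=dict(np.load("top0.npz"));a=dict(np.load("side0.npz"))
c1=cv2.resize(b["img"][120:240,100:180],None,fx=5,fy=5)[:600]
c2=cv2.resize(b["img"][120:220,220:300],None,fx=5,fy=5)
c=np.zeros((600,800,3),np.uint8);c[:600,:400]=c1;c[:500,400:]=c2
cv2.imwrite("pics/b.png",c[:,:,::-1])
hsv=lambda s:cv2.cvtColor(s["img"],cv2.COLOR_RGB2HSV)
h=hsv(b)
r=((h[...,0]<6)|(h[...,0]>174))&(h[...,1]>170)&(h[...,2]>80)
r[:, :110]=0;r[:,170:]=0;r[:190]=0;r[240:]=0
v,u=np.nonzero(r);print("tab px",len(u),u.mean(),v.mean(),world(b,u,v).round(3)[:60:5])
P=world(b,*[x.ravel() for x in np.meshgrid(np.arange(120,170),np.arange(205,232))]);P=P[P[:,2]>.03]
for lo,hi in((.03,.07),(.07,.12),(.12,.17)):
  Q=P[(P[:,2]>lo)&(P[:,2]<hi)]
  if len(Q)>5:print(lo,len(Q),cv2.minAreaRect((Q[:,:2]*1000).astype(np.float32)),np.median(Q[:,2]))
P=world(b,*[x.ravel() for x in np.meshgrid(np.arange(225,295),np.arange(125,220))])
for lo,hi in((.03,.15),(.15,.195),(.195,.23)):
  Q=P[(P[:,2]>lo)&(P[:,2]<hi)]
  print(lo,len(Q),Q.min(0).round(3),Q.max(0).round(3),cv2.minAreaRect((Q[:,:2]*1000).astype(np.float32)))
for n,bx in(("jar",(110,150,135,180)),("tum",(345,390,180,225))):
  P=world(b,*[x.ravel() for x in np.meshgrid(np.arange(*bx[:2]),np.arange(*bx[2:]))]);Q=P[P[:,2]>.07];print(n,cv2.minEnclosingCircle((Q[:,:2]*1000).astype(np.float32)),Q[:,2].max())
E
```

```text
tab px 71 134.28169014084506 218.91549295774647 [[0.512 0.281 0.153]
 [0.509 0.284 0.151]
 [0.509 0.272 0.152]
 [0.507 0.272 0.151]
 [0.504 0.274 0.151]
 [0.502 0.274 0.152]
 [0.5   0.275 0.15 ]
 [0.497 0.276 0.145]
 [0.495 0.277 0.15 ]
 [0.493 0.277 0.149]
 [0.49  0.277 0.152]
 [0.488 0.278 0.147]]
0.03 207 ((496.4295654296875, 276.8619689941406), (32.92438507080078, 91.56371307373047), 11.357507705688477) 0.05827345154280747
0.07 190 ((497.09967041015625, 276.73529052734375), (34.35759735107422, 52.97519302368164), 12.587881088256836) 0.09930951710732713
0.12 128 ((497.3668518066406, 276.03680419921875), (34.012969970703125, 15.405770301818848), 12.681893348693848) 0.14913960016972358
0.03 123 [ 0.552 -0.06   0.033] [0.64  0.028 0.15 ] ((598.9227294921875, -19.031288146972656), (85.9566879272461, 85.5501708984375), 83.72785949707031)
0.15 479 [ 0.512 -0.057  0.15 ] [0.64  0.028 0.195] ((581.3370361328125, -15.856605529785156), (107.13460540771484, 91.233154296875), 30.58420753479004)
0.195 458 [ 0.503 -0.042  0.195] [0.663 0.005 0.219] ((583.784912109375, -13.297576904296875), (47.04827117919922, 160.24053955078125), 74.65612030029297)
jar ((578.5609130859375, 170.2342987060547), 191.8570556640625) 1.311222280554335
tum ((510.4069519042969, -165.49061584472656), 168.8933563232422) 1.311222280554335
```

View pics/b.png

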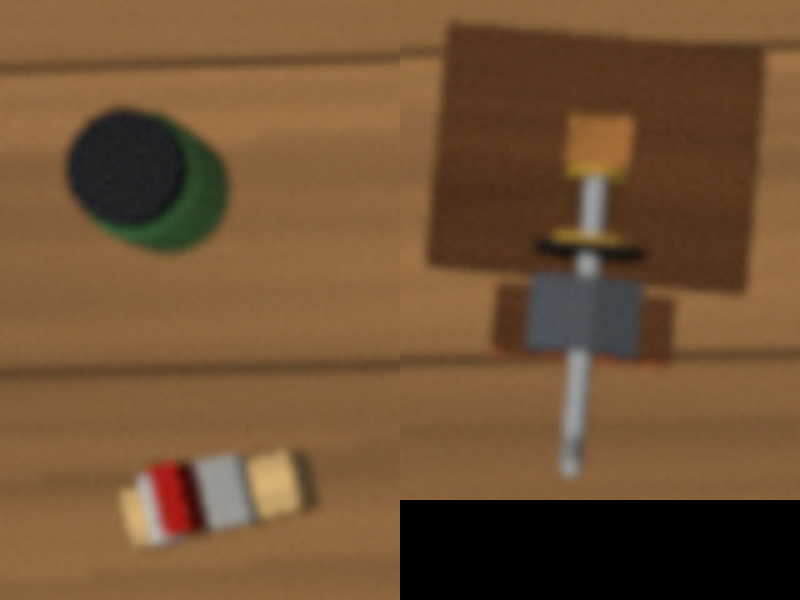

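The tab is at ≈(0.497, 0.276), yaw ≈12°. Top-view pixels for the stand: bar (255.2,194)–(258.6,162), post top (260,148.6), tip end (253.8,214).

```bash
python3 - <<'E'
from h import *
b=dict(np.load("top0.npz"))
C=-b["R"].T@b["t"]
def cast(u,v,z):
    p=cv2.undistortPoints(np.array([[[u,v]]],float),b["mtx"],b["dist"])[0,0]
    d=b["R"].T@np.r_[p,1]; return (C+d*(z-C[2])/d[2]).round(4)
# bar centreline by grey (low saturation, bright) mask
h=cv2.cvtColor(b["img"],cv2.COLOR_RGB2HSV)
pts=[]
for v in list(range(192,208))+list(range(157,165)):
    u=np.nonzero((h[v,245:270,1]<60)&(h[v,245:270,2]>100))[0]+245
    if 2<=len(u)<=9: pts.append(cast(u.mean()+0,v,.19))
pts=np.array(pts);k=np.polyfit(pts[:,0],pts[:,1],1);print(len(pts),k,np.degrees(np.arctan(k[0])),(pts[:,1]-np.polyval(k,pts[:,0])).std())
print("post",cast(260,148.6,.203),"tip",cast(253.8,214,.209),"darkeye front/back",cast(256,190,.2),cast(258,175,.2))
print("tab",cast(0,0,0)*0)
P=world(b,*[x.ravel() for x in np.meshgrid(np.arange(250,268),np.arange(142,154))]);Q=P[(P[:,2]>.197)&(P[:,2]<.215)];print("posttop",Q.mean(0),Q.min(0),Q.max(0))
for n,bx in(("jar",(110,150,135,180)),("tum",(345,390,180,225))):
  P=world(b,*[x.ravel() for x in np.meshgrid(np.arange(*bx[:2]),np.arange(*bx[2:]))]);Q=P[(P[:,2]>.07)&(P[:,2]<.2)];print(n,cv2.minEnclosingCircle((Q[:,:2]*1000).astype(np.float32)),Q[:,2].max())
from scipy.spatial.transform import Rotation as Ro
print(Ro.from_quat(sensors.sense()["orientation"],scalar_first=True).as_matrix().round(3))
E
```

```text
24 [-0.10478296  0.04553031] -5.981792692804746 0.0004512987849498167
post [ 0.6497 -0.0249  0.203 ] tip [ 0.5027 -0.0076  0.209 ] darkeye front/back [ 0.5566 -0.0138  0.2   ] [ 0.5903 -0.0191  0.2   ]
tab [0. 0. 0.]
posttop [ 0.65053397 -0.02405473  0.2021215 ] [ 0.63912105 -0.03870334  0.19762025] [ 0.66314954 -0.00896031  0.20929531]
jar ((661.0234375, 308.3201904296875), 33.99726867675781) 0.11309840061769517
tum ((530.4807739257812, -299.10894775390625), 36.353763580322266) 0.0944330613629531
[[ 0.962  0.271 -0.   ]
 [ 0.271 -0.962  0.002]
 [ 0.    -0.002 -1.   ]]
```

```bash
python3 -m creep '35 -42 0 0; 35 -42 0 0; 35 -42 0 0; 35 -42 0 0; 35 -42 0 0' 0.2; python3 -c "
from h import *
print(sensors.sense()['qpos'].round(3))"
```

```text
t: 0.72
tool_pos: [0.2557, -0.2519, 0.4018]
orientation: [-0.002, 0.991, 0.133, 0.0]
ft_force: [1.1, 0.1, 0.1]
gripper_width: 0.051
[-7.790e-01 -2.400e-02 -4.800e-01  1.118e+00  2.000e-03  2.096e+00]
```

```bash
python3 -m creep '0 0 0 -10.7; 0 0 0 -10.7; 0 0 0 -10.7; 0 0 0 -10.7; 0 0 0 -10.7; 0 0 0 -10.7; 0 0 0 -10.7; 0 0 0 -10.7'; python3 -m creep '0 0 0 -10.7; 0 0 0 -10.7; 0 0 0 -10.7; 0 0 0 -10.7; 0 0 0 -10.7; 0 0 0 -10.7; 0 0 0 -10.7; 0 0 0 -10.7';  python3 -c "
from h import *
from scipy.spatial.transform import Rotation as Ro
s=sensors.sense();R=Ro.from_quat(s['orientation'],scalar_first=True).as_matrix()
print(s['qpos'].round(3),R.round(3)); print('yaw',np.degrees(np.arctan2(R[1,0],R[0,0])))
print(R.T@(np.array([.497,.2765,.4])-s['tool_pos'])*1000)"
```

```text
t: 1.72
tool_pos: [0.2554, -0.2456, 0.3994]
orientation: [-0.005, 0.632, 0.775, 0.002]
ft_force: [0.2, -0.8, -0.5]
gripper_width: 0.051
t: 2.72
tool_pos: [0.2538, -0.2441, 0.3967]
orientation: [-0.004, -0.065, 0.998, 0.007]
ft_force: [0.4, -0.8, -0.5]
gripper_width: 0.0512
[-0.767 -0.026 -0.496  1.118  0.003 -0.898] [[-0.991 -0.13  -0.01 ]
 [-0.13   0.991  0.014]
 [ 0.008  0.015 -1.   ]]
yaw -172.50901590357282
[-308.93432463  484.4387164     1.52521525]
```

```bash
cat > w.py <<'E'
from h import *
import sys
from scipy.spatial.transform import Rotation as Ro
def st(tx,ty,tz,yaw):
    s=sensors.sense();R=Ro.from_quat(s['orientation'],scalar_first=True).as_matrix()
    y=np.degrees(np.arctan2(R[1,0],R[0,0]))
    print('t',s['t'],'pos',s['tool_pos'].round(4),'tool z',R[:,2].round(3),'q',s['qpos'].round(2),'F',s['ft_force'].round(2),'w',s['gripper_width'].round(4))
    print('go xyz mm',(R.T@(np.array([tx,ty,tz])-s['tool_pos'])*1000).round(1),'turn',round((y-yaw+180)%360-180,1))
if __name__=="__main__": st(*map(float,sys.argv[1:]))
E
python3 -m creep '-32 50 -1 0; -32 50 -1 0; -32 50 -1 0; -32 50 -1 0; -32 50 -1 0; -32 50 -1 0; -32 50 -1 0; -32 50 -1 -4' >/dev/null; python3 w.py .497 .2765 .4 192.2
```

```text
Traceback (most recent call last):
  File "w.py", line 9, in <module>
    if __name__=="__main__": st(*map(float,sys.argv[1:]))
                             ~~^^^^^^^^^^^^^^^^^^^^^^^^^^
  File "w.py", line 7, in st
    print('t',s['t'],'pos',s['tool_pos'].round(4),'tool z',R[:,2].round(3),'q',s['qpos'].round(2),'F',s['ft_force'].round(2),'w',s['gripper_width'].round(4))
                                                                                                                                 ^^^^^^^^^^^^^^^^^^^^^^^^
AttributeError: 'float' object has no attribute 'round'
```

```bash
sed -i "s/s\['gripper_width'\].round(4)/round(s['gripper_width'],4)/" w.py
python3 w.py .497 .2765 .4 192.2
```

```text
t 3.725 pos [0.4618 0.1936 0.4074] tool z [-0.008  0.01  -1.   ] q [ 0.39  0.22 -0.19  1.17  0.01  0.2 ] F [ 1.05 -0.92  1.09] w 0.0512
go xyz mm [-50.3  74.7   8. ] turn -1.3
```

```bash
python3 -m creep '-27 40 4 -1.3; -24 36 4 0; 0 0 0 0' >/dev/null; python3 w.py .497 .2765 .36 192.2; python3 - <<'E'
from h import *
w=imaging.snapshot("wrist");np.savez("w1.npz",**w);save(w,"c.png")
print((-w["R"].T@w["t"]).round(3),w["R"][2].round(3))
h=cv2.cvtColor(w["img"],cv2.COLOR_RGB2HSV)
r=((h[...,0]<6)|(h[...,0]>174))&(h[...,1]>150)&(h[...,2]>60)
n,l,stt,c=cv2.connectedComponentsWithStats(r.astype(np.uint8))
for i in range(1,n):
    if stt[i,4]>150:
        v,u=np.nonzero(l==i);P=world(w,u,v);ok=(P[:,2]>.143)&(P[:,2]<.16);Q=P[ok]
        print(stt[i],c[i],ok.sum(), cv2.minAreaRect((Q[:,:2]*1000).astype(np.float32)) if ok.sum()>9 else '',np.median(Q[:,2]))
E
```

```text
t 4.1 pos [0.4983 0.2854 0.3975] tool z [-0.009  0.01  -1.   ] q [ 0.52  0.35 -0.03  1.2   0.01  0.3 ] F [-1.21 -0.15 -0.25] w 0.0516
go xyz mm [ 2.9 -8.8 37.4] turn 0.4
[0.419 0.266 0.369] [ 0.301  0.079 -0.95 ]
[231 162  18  53 867] [239.816609  188.3644752] 695 ((497.1368103027344, 274.589111328125), (33.610137939453125, 12.86429214477539), 12.060138702392578) 0.15231208196444626
```

View pics/c.png

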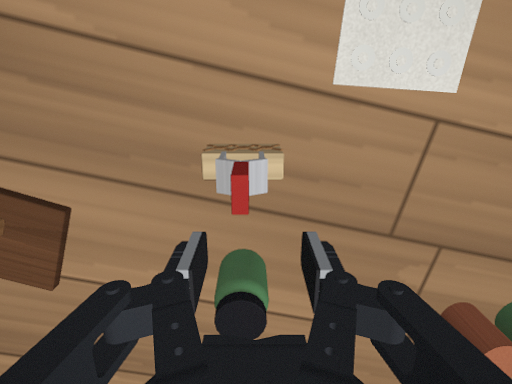

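The wrist view shows the tab at ≈(240,188), between the fingers' columns (190–315), with nothing near it. Tab top: (0.497, 0.275), yaw 12°.

```bash
python3 -m creep '3 -11 15 0.4; 0 0 30 0; 0 0 30 0; 0 0 12 0; 0 0 0 0' >/dev/null; python3 w.py .4984 .2740 .291 192.1
```

```text
t 4.775 pos [0.494  0.2675 0.3096] tool z [-0.011  0.006 -1.   ] q [ 0.49  0.38 -0.22  0.98  0.01  0.29] F [-0.25  0.2  -0.41] w 0.0515
go xyz mm [-5.8  5.3 18.6] turn -0.3
```

```bash
python3 -m creep '-6 5 6 -0.3; 0 0 6 0; 0 0 5 0; 0 0 0 0' >/dev/null; python3 w.py .4985 .2742 .291 192.1
```

```text
t 5.275 pos [0.5002 0.2746 0.2944] tool z [-0.007  0.008 -1.   ] q [ 0.5   0.4  -0.22  0.95  0.01  0.29] F [-0.53  0.14  0.19] w 0.0515
go xyz mm [ 1.7 -0.   3.4] turn 0.0
```

```bash
python3 -m creep '1.5 0 3 0; 0 0 0 0; 0 0 0 0; 0 0 0 0; 0 0 0 0; 0 0 0 0' -1 70 >/dev/null; python3 w.py .4985 .2742 .291 192.1
```

```text
t 6.025 pos [0.4987 0.2744 0.2917] tool z [-0.006  0.008 -1.   ] q [ 0.5   0.4  -0.23  0.94  0.01  0.29] F [0.08 0.04 0.84] w 0.0133
go xyz mm [ 0.2 -0.1  0.7] turn 0.1
```

```bash
python3 -m creep '0 0 -10 0; 0 0 -25 0; 0 0 -35 0; 0 0 -35 0; 0 0 -15 0; 0 0 0 0' >/dev/null; python3 w.py .457 -.0025 .407 174
```

```text
t 6.775 pos [0.4983 0.2726 0.4147] tool z [-0.012  0.006 -1.   ] q [ 0.5   0.33 -0.01  1.24  0.01  0.29] F [ 1.05  0.32 -3.29] w 0.0129
go xyz mm [  98.1 -260.3    6.7] turn 18.1
```

```bash
python3 -m creep '12 -35 0 3; 11 -35 0 3; 9 -36 0 3; 7 -36 0 3; 5 -36 0 3; 3 -36 0 3; 2 -30 0 0; 0 0 0 0' >/dev/null; python3 w.py .457 -.0025 .407 174
```

```text
t 7.775 pos [0.4585 0.018  0.406 ] tool z [-0.025  0.003 -1.   ] q [ 0.04  0.16 -0.27  1.17  0.    0.15] F [-0.23  0.85 -3.3 ] w 0.0134
go xyz mm [ -0.7 -20.6  -1.1] turn -0.4
```

```bash
python3 -m creep '-1 -12 -1 -0.4; 0 -9 -1 0; 0 0 0 0; 0 0 0 0' >/dev/null; python3 w.py .457 -.0025 .407 174; python3 - <<'E'
from h import *
a=imaging.snapshot("side");w=imaging.snapshot("wrist");b=imaging.snapshot("top")
np.savez("w2.npz",**w);np.savez("s2.npz",**a);np.savez("t2.npz",**b)
A=cv2.resize(a["img"][110:260,200:350],(400,400))
W=cv2.resize(w["img"],(400,300));T=cv2.resize(b["img"][120:240,210:310],(400,480))[:300]
c=np.zeros((600,800,3),np.uint8);c[:400,:400]=A;c[:300,400:]=W;c[300:,400:]=T
cv2.imwrite("pics/d.png",c[:,:,::-1])
E
```

```text
t 8.275 pos [ 0.4573 -0.0031  0.407 ] tool z [-0.027  0.004 -1.   ] q [-0.01  0.16 -0.27  1.17  0.    0.09] F [ 0.71  0.38 -2.85] w 0.0131
go xyz mm [ 0.4  0.5 -0. ] turn 0.2
```

View pics/d.png

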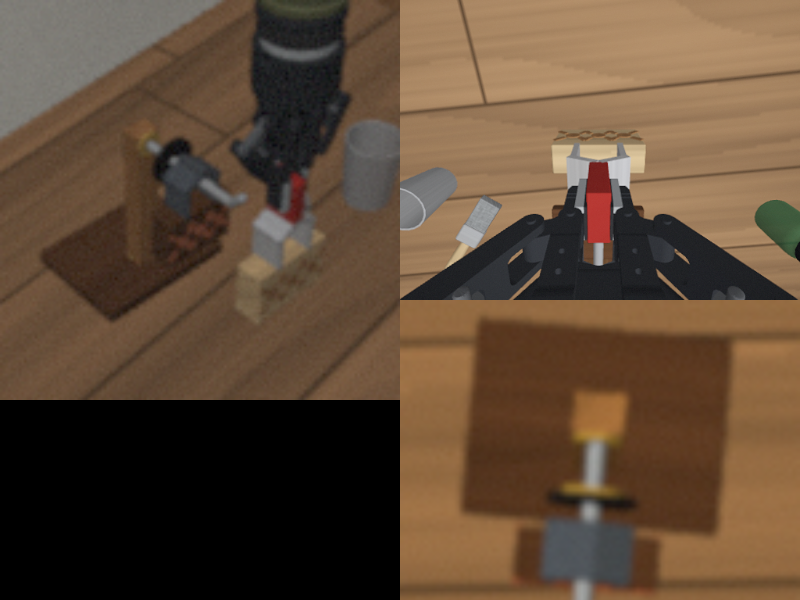

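The side view shows the block held upright in front of the tip. In the wrist view the tab is at column ≈598, in line with the bar seen below it at 598. Next I'll work out the lateral offset and height.

```bash
cat > bar.py <<'E'
from h import *
d=np.array([.9945,-.1042,0]);n=np.array([.1042,.9945,0]);B=np.array([.517,-.0087,.190])
def fr(P): return np.c_[(P-B)@d,(P-B)@n,P[:,2]-B[2]]*1000
def pix(u0,u1,v0,v1): return [x.ravel() for x in np.meshgrid(np.arange(u0,u1),np.arange(v0,v1))]
E
python3 - <<'E'
from bar import *
w=dict(np.load("w2.npz"));h=cv2.cvtColor(w["img"],cv2.COLOR_RGB2HSV)
r=((h[...,0]<6)|(h[...,0]>174))&(h[...,1]>150)&(h[...,2]>60)
v,u=np.nonzero(r);P=fr(world(w,u,v))
print("tab",np.percentile(P,[5,50,95],axis=0).round(1))
u,v=pix(190,320,184,225);P=fr(world(w,u,v));m=(P[:,2]>-40)&(P[:,2]<40)&(P[:,0]<-20)&(h[v,u,1]<50)&(h[v,u,2]>90)
print("eye wide",m.sum(),np.percentile(P[m],[2,50,98],axis=0).round(1))
u,v=pix(190,320,184,225);m=(h[v,u,1]>60)&(h[v,u,0]>14)&(h[v,u,2]>150);P=fr(world(w,u,v))
m&=P[:,2]>-100;print("slab",np.percentile(P[m],[2,50,98],axis=0).round(1))
u,v=pix(246,262,312,340);P=fr(world(w,u,v));m=(abs(P[:,2])<25)
print("bar",m.sum(),np.percentile(P[m],[5,50,95],axis=0).round(1))
for nm in("s2","t2"):
  s=dict(np.load(nm+".npz"));h=cv2.cvtColor(s["img"],cv2.COLOR_RGB2HSV)
  r=((h[...,0]<6)|(h[...,0]>174))&(h[...,1]>150)&(h[...,2]>60);v,u=np.nonzero(r);P=fr(world(s,u,v));m=(abs(P[:,1])<40)&(abs(P[:,0])<110)
  if m.sum(): print(nm,m.sum(),np.percentile(P[m],[5,50,95],axis=0).round(1))
E
```

```text
tab [[-81.1  -7.7  44.1]
 [-74.2  -1.6  77.7]
 [-49.7   4.4  79. ]]
eye wide 1769 [[-82.3 -26.1  -7.5]
 [-77.6   0.2  26.8]
 [-66.9  22.6  32.7]]
slab [[-80.4 -45.4 -14.3]
 [-71.7  -2.2 -12.9]
 [-51.8  41.6   1.6]]
bar 360 [[16.8 -6.7  2.8]
 [28.7 -2.   5.6]
 [40.8  2.7  7. ]]
s2 66 [[-82.8  -3.8  36.1]
 [-79.8   4.2  61.5]
 [-72.4   7.1  76. ]]Traceback (most recent call last):
  File "<stdin>", line 14, in <module>
  File "h.py", line 7, in world
    p=cv2.undistortPoints(np.stack([u,v],1)[:,None],s["mtx"],s["dist"])[:,0]
      ~~~~~~~~~~~~~~~~~~~^^^^^^^^^^^^^^^^^^^^^^^^^^^^^^^^^^^^^^^^^^^^^^
cv2.error: OpenCV(4.12.0) /io/opencv/modules/calib3d/src/undistort.dispatch.cpp:347: error: (-215:Assertion failed) CV_IS_MAT(_src) && CV_IS_MAT(_dst) && (_src->rows == 1 || _src->cols == 1) && (_dst->rows == 1 || _dst->cols == 1) && _src->cols + _src->rows - 1 == _dst->rows + _dst->cols - 1 && (CV_MAT_TYPE(_src->type) == CV_32FC2 || CV_MAT_TYPE(_src->type) == CV_64FC2) && (CV_MAT_TYPE(_dst->type) == CV_32FC2 || CV_MAT_TYPE(_dst->type) == CV_64FC2) in function 'cvUndistortPointsInternal'
```

```bash
python3 -m creep '-12 0 0 0; -14 0 0 0; -14 0 0 0; -14 0 0 0; -8 0 0 0; 0 0 0 0' >/dev/null; python3 w.py .5395 -.0111 .407 174
```

```text
t 9.175 pos [ 0.5249 -0.0093  0.4047] tool z [-0.026  0.004 -1.   ] q [-0.02  0.27 -0.12  1.2   0.    0.08] F [ 0.37  0.11 -1.99] w 0.013
go xyz mm [-14.6  -0.3  -2.7] turn 0.2
```

```bash
python3 -m creep '-8 0 -1 0; -6 0 -1 0; 0 0 0 0; 0 0 0 0' >/dev/null; python3 w.py .5395 -.0111 .3885 174; python3 - <<'E'
from bar import *
a=imaging.snapshot("side");w=imaging.snapshot("wrist")
h=cv2.cvtColor(w["img"],cv2.COLOR_RGB2HSV)
r=((h[...,0]<6)|(h[...,0]>174))&(h[...,1]>150)&(h[...,2]>60)
v,u=np.nonzero(r);P=fr(world(w,u,v));print("tab",np.percentile(P,[5,50,95],axis=0).round(1))
u,v=pix(190,320,184,225);P=fr(world(w,u,v));m=(P[:,2]>-40)&(P[:,2]<40)&(h[v,u,1]<50)&(h[v,u,2]>90)
print("eye",np.percentile(P[m],[2,50,98],axis=0).round(1))
A=cv2.resize(a["img"][130:230,210:310],(600,600))
cv2.imwrite("pics/e.png",A[:,:,::-1])
E
```

```text
t 9.675 pos [ 0.5391 -0.0108  0.4065] tool z [-0.027  0.004 -1.   ] q [-0.02  0.3  -0.08  1.22  0.    0.08] F [-0.26  0.32 -2.7 ] w 0.0133
go xyz mm [-0.9 -0.2 18. ] turn 0.2
tab [[ 1.  -7.  43.4]
 [ 8.3 -0.9 77.3]
 [32.6  5.2 78.6]]
eye [[ -6.5 -25.2  -9.6]
 [  4.2  -0.8  25.4]
 [ 15.3  23.4  32. ]]
```

View pics/e.png

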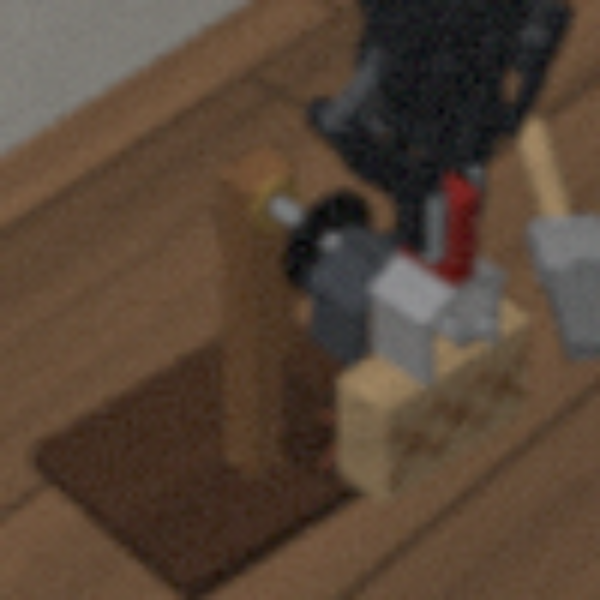

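The side view shows the pale eye around (430,310) with the bar and tip threaded through its opening. The dark eye is just behind it at (350,280), not touching. Lowering now.

```bash
python3 -m creep '-3 0 3 0; 0 0 5 0; 0 0 5 0; 0 0 0 0' ; python3 w.py .5395 -.0111 .3885 174
```

```text
t: 10.28
tool_pos: [0.5414, -0.0111, 0.3923]
orientation: [-0.014, 0.05, 0.999, 0.001]
ft_force: [-0.5, 0.4, -3.8]
gripper_width: 0.0134
t 10.275 pos [ 0.5414 -0.0111  0.3923] tool z [-0.028  0.004 -1.   ] q [-0.02  0.31 -0.11  1.19  0.    0.08] F [-0.47  0.35 -3.75] w 0.0134
go xyz mm [ 1.7 -0.2  3.8] turn 0.2
```

```bash
python3 -m creep '0 0 2 0; 0 0 0 0; 0 0 0 0' ; python3 w.py .5395 -.0111 .3885 174
```

```text
t: 10.65
tool_pos: [0.5413, -0.0111, 0.3902]
orientation: [-0.014, 0.05, 0.999, 0.001]
ft_force: [-0.3, 0.0, -3.2]
gripper_width: 0.0131
t 10.65 pos [ 0.5413 -0.0111  0.3902] tool z [-0.028  0.004 -1.   ] q [-0.02  0.31 -0.11  1.18  0.    0.08] F [-0.26  0.   -3.23] w 0.0131
go xyz mm [ 1.7 -0.2  1.8] turn 0.2
```

```bash
python3 -m creep '-2 0 0 0; -2 0 0 0'; python3 -m creep '-2 0 0 0; -2 0 0 0'; python3 -m creep '-2 0 0 0; -2 0 0 0'
```

```text
t: 10.9
tool_pos: [0.5455, -0.0114, 0.3903]
orientation: [-0.014, 0.05, 0.999, 0.001]
ft_force: [0.6, 0.2, -3.7]
gripper_width: 0.0129
t: 11.15
tool_pos: [0.5492, -0.0118, 0.3902]
orientation: [-0.015, 0.05, 0.999, 0.001]
ft_force: [-1.1, 0.1, -1.9]
gripper_width: 0.0128
t: 11.4
tool_pos: [0.5531, -0.0123, 0.3899]
orientation: [-0.015, 0.05, 0.999, 0.001]
ft_force: [-0.9, -0.3, -3.1]
gripper_width: 0.0128
```

```bash
python3 -m creep '-1.2 0 0 0; -1.2 0 0 0'; python3 -m creep '-1.2 0 0 0; -1.2 0 0 0'; python3 -m creep '-1.2 0 0 0; -1.2 0 0 0'
```

```text
t: 11.65
tool_pos: [0.5556, -0.0125, 0.3898]
orientation: [-0.015, 0.05, 0.999, 0.001]
ft_force: [-0.8, 0.3, -1.9]
gripper_width: 0.0129
t: 11.9
tool_pos: [0.5575, -0.0127, 0.3895]
orientation: [-0.016, 0.05, 0.999, 0.001]
ft_force: [-4.6, 0.8, -0.6]
gripper_width: 0.0131
t: 12.15
tool_pos: [0.5584, -0.0128, 0.3891]
orientation: [-0.019, 0.05, 0.999, 0.001]
ft_force: [-4.9, 0.9, 0.8]
gripper_width: 0.013
```

```bash
python3 -m creep '-1.2 0 -0.5 0; -1.2 0 -0.5 0'; python3 -m creep '-1.2 0 -0.3 0; -1.2 0 -0.3 0'; python3 -m creep '-1.2 0 0 0; -1.2 0 0 0'
```

```text
t: 12.4
tool_pos: [0.5594, -0.0129, 0.3892]
orientation: [-0.021, 0.05, 0.999, 0.002]
ft_force: [-5.2, 0.5, -1.6]
gripper_width: 0.013
t: 12.65
tool_pos: [0.5603, -0.013, 0.3892]
orientation: [-0.024, 0.05, 0.998, 0.002]
ft_force: [-5.7, 0.9, -0.7]
gripper_width: 0.0133
t: 12.9
tool_pos: [0.5611, -0.0131, 0.3891]
orientation: [-0.026, 0.05, 0.998, 0.002]
ft_force: [-6.0, -0.4, 0.7]
gripper_width: 0.0132
```

```bash
cat > hold.py <<'E'
from h import *
import sys
for i in range(int(sys.argv[1])):
    imaging.snapshot("top");s=sensors.sense();f=s["ft_force"]
    print(round(s["t"],3),f.round(1),"push",round(-f[0]*.9945+f[1]*.104,1),s["tool_pos"].round(4),s["orientation"].round(4)[0])
E
python3 hold.py 2; python3 -m creep '-1.8 0 0 0'; python3 hold.py 2
```

```text
12.95 [-5.9  0.4  0.9] push 6.0 [ 0.5612 -0.0131  0.389 ] -0.0261
13.0 [-5.9  1.2  1.4] push 6.0 [ 0.5612 -0.0131  0.389 ] -0.026
t: 13.12
tool_pos: [0.5618, -0.0132, 0.3889]
orientation: [-0.028, 0.05, 0.998, 0.002]
ft_force: [-8.0, 0.6, 1.1]
gripper_width: 0.013
13.175 [-6.1  0.1  0. ] push 6.0 [ 0.5618 -0.0131  0.3889] -0.0278
13.225 [-6.5  0.5  1.4] push 6.5 [ 0.5618 -0.0132  0.3888] -0.0277
```

```bash
python3 -m creep '-3 0 0 0'; python3 hold.py 2
```

```text
t: 13.35
tool_pos: [0.5629, -0.0133, 0.3887]
orientation: [-0.03, 0.05, 0.998, 0.002]
ft_force: [-10.9, 1.4, 3.6]
gripper_width: 0.0127
13.4 [-10.3   1.3   3. ] push 10.4 [ 0.563  -0.0133  0.3885] -0.0306
13.45 [-10.1   0.4   3.4] push 10.1 [ 0.5629 -0.0133  0.3885] -0.0306
```

```bash
python3 hold.py 13
```

```text
13.5 [-9.2  0.5  2. ] push 9.2 [ 0.5629 -0.0133  0.3885] -0.0305
13.55 [-9.8  1.5  1.3] push 9.9 [ 0.5629 -0.0133  0.3885] -0.0305
13.6 [-9.3 -0.3  2.1] push 9.2 [ 0.5629 -0.0133  0.3885] -0.0305
13.65 [-9.4  1.   1.9] push 9.4 [ 0.5629 -0.0133  0.3885] -0.0304
13.7 [-9.2  1.   1.6] push 9.3 [ 0.5629 -0.0133  0.3885] -0.0304
13.75 [-9.7  1.1  1.2] push 9.8 [ 0.5629 -0.0133  0.3885] -0.0304
13.8 [-9.7  0.5  2.4] push 9.7 [ 0.5629 -0.0133  0.3885] -0.0304
13.85 [-8.5  0.1  1.7] push 8.5 [ 0.5629 -0.0133  0.3885] -0.0304
13.9 [-9.7  0.9  1.4] push 9.7 [ 0.5629 -0.0133  0.3885] -0.0304
13.95 [-8.4  1.1  2.4] push 8.4 [ 0.5629 -0.0133  0.3885] -0.0304
14.0 [-9.7  2.   2.3] push 9.8 [ 0.5629 -0.0133  0.3885] -0.0304
14.05 [-9.7  1.   2.1] push 9.7 [ 0.5629 -0.0133  0.3885] -0.0304
14.1 [-9.5  1.3  2.2] push 9.6 [ 0.5629 -0.0133  0.3885] -0.0304
```

Held at about 9.5 N. The dark block's friction takes part of that, so I'll do one slightly firmer hold, so the stop itself sees about 10 N.

```bash
python3 -m creep '-3.5 0 -0.8 0'; python3 hold.py 14
```

```text
t: 14.22
tool_pos: [0.5642, -0.0134, 0.3886]
orientation: [-0.034, 0.05, 0.998, 0.002]
ft_force: [-10.2, 1.5, 0.5]
gripper_width: 0.0128
14.275 [-10.2   1.7   1.1] push 10.3 [ 0.5642 -0.0134  0.3886] -0.034
14.325 [-9.6  1.4  1.1] push 9.7 [ 0.5642 -0.0134  0.3886] -0.0339
14.375 [-10.5   1.8   1.9] push 10.6 [ 0.5642 -0.0134  0.3886] -0.0338
14.425 [-10.2   1.1   1.6] push 10.3 [ 0.5642 -0.0134  0.3886] -0.0338
14.475 [-9.4  0.8  0.9] push 9.4 [ 0.5642 -0.0134  0.3886] -0.0338
14.525 [-9.8  1.1  0.7] push 9.9 [ 0.5641 -0.0134  0.3886] -0.0338
14.575 [-11.    1.2   1.3] push 11.0 [ 0.5642 -0.0134  0.3886] -0.0338
14.625 [-10.    1.    0.6] push 10.0 [ 0.5642 -0.0134  0.3886] -0.0338
14.675 [-10.4   0.7   1.2] push 10.5 [ 0.5642 -0.0134  0.3886] -0.0338
14.725 [-9.7  0.6  1.1] push 9.7 [ 0.5642 -0.0134  0.3886] -0.0337
14.775 [-9.6  1.2  0.8] push 9.7 [ 0.5642 -0.0134  0.3886] -0.0338
14.825 [-10.3   0.8   0.9] push 10.4 [ 0.5641 -0.0134  0.3886] -0.0338
14.875 [-9.6  1.2  1.9] push 9.6 [ 0.5641 -0.0134  0.3886] -0.0338
14.925 [-10.9   1.    1.1] push 10.9 [ 0.5641 -0.0134  0.3886] -0.0338
```

```bash
python3 -m creep '0 0 0 0; 1.5 0 0 0; 0 0 0 0'; python3 hold.py 2; python3 -m creep '0 0 1 0; 0 0 0.5 0; 0 0 0 0'; python3 hold.py 2
```

```text
t: 15.3
tool_pos: [0.5634, -0.0133, 0.3888]
orientation: [-0.032, 0.05, 0.998, 0.002]
ft_force: [-3.0, 0.2, -0.9]
gripper_width: 0.0129
15.35 [-2.6  0.1 -2.5] push 2.6 [ 0.5634 -0.0133  0.3888] -0.0325
15.4 [-1.7  0.9 -2.2] push 1.8 [ 0.5634 -0.0133  0.3888] -0.0326
t: 15.78
tool_pos: [0.5633, -0.0133, 0.3874]
orientation: [-0.033, 0.05, 0.998, 0.002]
ft_force: [-1.9, -0.2, -2.2]
gripper_width: 0.013
15.825 [-1.1  0.  -2.6] push 1.1 [ 0.5633 -0.0133  0.3874] -0.0325
15.875 [-2.4  0.2 -2.1] push 2.4 [ 0.5633 -0.0133  0.3874] -0.0325
```

```bash
python3 -m creep '2 0 0 0; 0 0 1 0; 0 0 0 0'; python3 hold.py 2; python3 -m creep '0 0 1 0; 0 0 0 0'; python3 hold.py 2;
```

```text
t: 16.25
tool_pos: [0.5625, -0.0132, 0.3867]
orientation: [-0.031, 0.05, 0.998, 0.002]
ft_force: [-1.4, 0.9, -3.2]
gripper_width: 0.0134
16.3 [-0.3 -0.2 -3.9] push 0.3 [ 0.5624 -0.0132  0.3867] -0.0306
16.35 [ 0.4 -0.  -2.4] push -0.4 [ 0.5624 -0.0132  0.3867] -0.0306
t: 16.6
tool_pos: [0.5624, -0.0132, 0.3859]
orientation: [-0.03, 0.05, 0.998, 0.002]
ft_force: [-1.5, -0.8, -2.6]
gripper_width: 0.0132
16.65 [-0.1  0.2 -2. ] push 0.1 [ 0.5624 -0.0132  0.3859] -0.0305
16.7 [-1.1 -0.4 -1.9] push 1.0 [ 0.5624 -0.0133  0.3859] -0.0305
```

```bash
python3 -m creep '0 0 1 0; 0 0 0 0'; python3 hold.py 2; python3 -m creep '0 0 1 0; 0 0 0 0'; python3 hold.py 2;
```

```text
t: 16.95
tool_pos: [0.5622, -0.0133, 0.3858]
orientation: [-0.03, 0.05, 0.998, 0.002]
ft_force: [-1.2, -0.4, -2.3]
gripper_width: 0.0132
17.0 [-1.2 -0.8  1.1] push 1.1 [ 0.5622 -0.0133  0.3857] -0.0301
17.05 [-1.7 -1.   1. ] push 1.6 [ 0.5623 -0.0133  0.3857] -0.0301
t: 17.3
tool_pos: [0.5621, -0.0133, 0.3857]
orientation: [-0.03, 0.05, 0.998, 0.002]
ft_force: [-1.3, -0.3, -0.8]
gripper_width: 0.013
17.35 [-1.6  0.1  2.4] push 1.6 [ 0.5621 -0.0133  0.3856] -0.0296
17.4 [-2.2 -0.6  2.8] push 2.1 [ 0.5621 -0.0133  0.3857] -0.0296
```

```bash
python3 -m creep '0 0 0 0; 0 0 0 0' -1 20; python3 -m creep '0 0 0 0; 0 0 0 0; 0 0 0 0; 0 0 0 0' -0.5 20;  python3 - <<'E'
from bar import *
a=imaging.snapshot("side");w=imaging.snapshot("wrist")
A=cv2.resize(a["img"][130:230,210:310],(400,400));W=cv2.resize(w["img"],(400,300))
c=np.zeros((400,800,3),np.uint8);c[:,:400]=A;c[:300,400:]=W
cv2.imwrite("pics/f.png",c[:,:,::-1])
E
```

```text
t: 17.65
tool_pos: [0.5621, -0.0133, 0.3856]
orientation: [-0.03, 0.05, 0.998, 0.002]
ft_force: [-2.3, -0.8, 1.4]
gripper_width: 0.0132
t: 18.15
tool_pos: [0.5632, -0.0132, 0.3853]
orientation: [-0.029, 0.05, 0.998, 0.002]
ft_force: [0.4, 0.0, -0.1]
gripper_width: 0.0215
```

View pics/f.png

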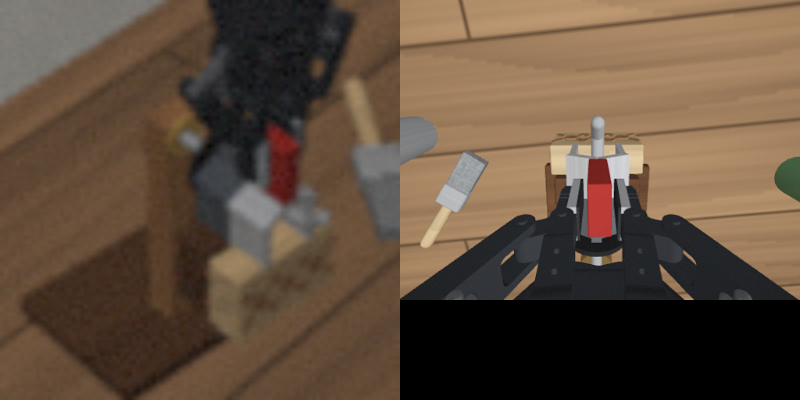

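Both blocks hang on the arm with the fingers clear of the tab and the upturned tip showing in front at (598,125). I'll open a little more and rise.

```bash
python3 -m creep '0 0 0 0; 0 0 0 0; 0 0 -8 0; 0 0 -15 0; 0 0 -25 0; 0 0 -30 0; 0 0 -30 0; 0 0 0 0' -0.25; python3 -m creep '0 0 -15 0; 0 0 0 0; 0 0 0 0; 0 0 0 0'; python3 - <<'E'
from bar import *
def tab():
    w=imaging.snapshot("wrist");h=cv2.cvtColor(w["img"],cv2.COLOR_RGB2HSV)
    r=((h[...,0]<6)|(h[...,0]>174))&(h[...,1]>150)&(h[...,2]>60);v,u=np.nonzero(r);P=fr(world(w,u,v));m=P[:,2]>60
    print(np.percentile(P[m],[3,50,97],axis=0).round(1).tolist());return w
w=tab()
for i in range(8):imaging.snapshot("top")
w=tab();a=imaging.snapshot("side");b=imaging.snapshot("top")
c=np.zeros((600,800,3),np.uint8);c[:400,:400]=cv2.resize(a["img"][130:230,210:310],(400,400));c[:300,400:]=cv2.resize(w["img"],(400,300));c[300:,400:]=cv2.resize(b["img"][:,64:448],(400,400))[50:350]
cv2.imwrite("pics/g.png",c[:,:,::-1])
E
```

```text
t: 19.25
tool_pos: [0.5692, -0.014, 0.4988]
orientation: [-0.028, 0.05, 0.998, 0.002]
ft_force: [0.7, -0.1, 0.9]
gripper_width: 0.032
t: 19.75
tool_pos: [0.5696, -0.0141, 0.511]
orientation: [-0.03, 0.05, 0.998, 0.002]
ft_force: [-0.2, 0.3, 0.1]
gripper_width: 0.0322
[[-30.0, -1.5, 296.7], [-30.0, -1.5, 296.7], [-30.0, -1.5, 296.7]]
[[-29.8, -1.5, 297.5], [-29.8, -1.5, 297.5], [-29.8, -1.5, 297.5]]
```

View pics/g.png

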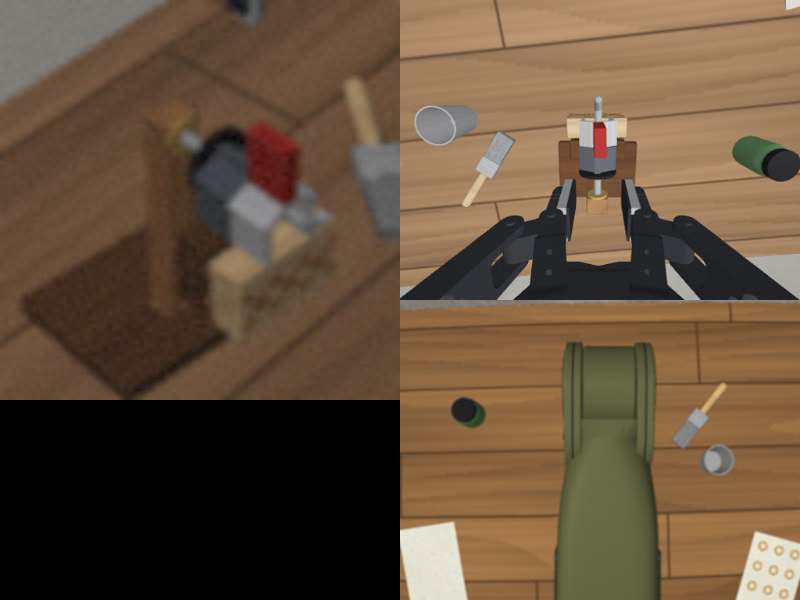

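Both blocks hang side by side between the tip at (598,100) and the stop. The tumbler, jar and brush are where they were. My tab check used too high a z cut, so I'll redo it for stillness and then hand in.

```bash
python3 - <<'E'
from bar import *
for k in range(3):
    w=imaging.snapshot("wrist");h=cv2.cvtColor(w["img"],cv2.COLOR_RGB2HSV)
    r=((h[...,0]<6)|(h[...,0]>174))&(h[...,1]>150)&(h[...,2]>60);v,u=np.nonzero(r);P=fr(world(w,u,v));m=(P[:,2]>45)&(P[:,2]<65)
    print(m.sum(),P[m].mean(0).round(2))
    for i in range(4):imaging.snapshot("side")
s=sensors.sense();print(s["t"],s["ft_force"].round(2))
env.finish_job()
E
```

```text
629 [32.52  0.81 55.79]
628 [32.5   0.8  55.73]
625 [32.47  0.83 55.72]
21.1 [ 0.01 -0.93 -0.88]
the job is handed in; nothing more can be done
```

The pale block now hangs on the hook in front of the dark one, and I handed the job in at 21 s of the 64 s allowed.

**What I did:** I gripped it by the tab, passed its eye over the tip, and lowered it to a few millimetres above where it hangs. I then pushed the pair back until they met the stop. After that I eased off, set the block down on the arm (up to about 5 N, counting its weight), let go and rose clear.

**Push:** I held two pushes, because the dark block's friction takes part of the force. The wrist read about 9.5 N for 0.75 s, then about 10.1 N for 0.7 s. The highest reading was about 11 N. The force on the stop itself is probably 1 N or so less, but I had no way to measure that directly.

**Last checks:**
- **Stillness:** the tab's position changed by less than 0.1 mm over about half a second. Its height matches a block hanging fully on the bar.
- **Surroundings:** the pictures show both blocks behind the tip, with the tumbler, jar and brush where they were. I judged these by eye and did not re-measure them.
- **Robot:** it was touching nothing, and the wrist forces were within about 1 N of zero.

**What went less well:**
- **Tilt:** the pushing tilted the tool by about 3.5–4°, so the block was set down slightly tilted and levelled itself on release.
- **Failed check:** my first stillness check used too high a height cut and told me nothing, so I repeated it correctly before handing in.

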